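# Go / no-go check of a ceramic fuse holder's bore

### The arm

A 7-joint arm with a two-finger parallel gripper is mounted at the origin on the work surface. World frame = base frame: x ahead of the robot, y to its left, z up, the work surface at z = 0. Lengths are in mm, angles in rad, forces in N, time in s.
With the tool pointing down it reaches from about 400 to 875 mm from the base axis. Payload 4.4 kg.
Tool frame: the origin (TCP) lies midway between the tips of the shut fingers; the grasp point (between the pads) lies 19 mm behind it (ctrl.pinch_z is the distance from the TCP to the grasp point, in mm); z points along the fingers, y is the line along which they close (so a half turn about z gives the same grasp; the last joint's range is limited). The gripper opens to 85 mm and grips with 20 to 120 N. Pads are 22 mm wide; open, the fingers measure 114 mm over their backs; the gripper's body (76 mm by 85 mm) begins 54 mm behind the grasp point. The pads swing forward as they close: fully open they stand 13 mm farther back than shut.
Start: joints at [-1.178, 0.628, 0.038, 1.517, -0.027, 0.996, -0.02], TCP at [287.847, 582.805, 231.313] pointing down, gripper open.
Joint ranges: [-3.06, 3.06], [-0.37, 2.12], [-1.25, 1.32], [0.18, 2.47], [-1.1, 4.24], [0.23, 1.98], [-2.94, 2.94]. Speed limits (rad/s): [2.57, 2.57, 3.14, 3.14, 3.14, 3.14, 3.14].

### API

Orientations are given as [roll, pitch, yaw] about the fixed x, y, z axes, in that order (R = Rz(yaw) Ry(pitch) Rx(roll)).
In Python, from cell import read_state, cams, order, ctrl gives the robot as it stands.
- The arm moves only by the tool move_arm, never from a script. Its argument "targets" is text: rows parted by semicolons, each of 7 numbers parted by spaces: the gripper's target within -1 to 1 (fully open at 1, half-way at 0, shut at -1), then the shift along the tool's x, y, z in cm, then the turn, a rotation vector about the tool's x, y, z in degrees. A call has 1 to 5 rows; each row shifts and turns the commanded pose from where the row before left it, along the tool's axes as they then stand; what a row does not reach is not made up. A row lasts 1/12 s, in which the tool goes at most 41.7 mm and 7.16 degrees, less where a joint would pass 70% of its speed; a pose out of reach is approached as far as the arm can. A call with a gripper value outside its range is refused whole. The fingers move at their own pace and stop on an object; the grip force is fixed at half the most. Time passes only in rows, so rows that do not move let the fingers close. It gives the time, the measured TCP pose, the force, the opening and the grip force at its end, in the units of the state.
- read_state(): the state, without advancing time (a new reading comes with each control period).
- cams.get_image(name): name is "side" or "top" or "wrist"; returns a dict with "color" (384x512x3 uint8, red, green, blue), "fovy" (degrees; the focal length in pixels is half the picture's height over the tangent of half this angle, whatever the lens; pixels are square), "cx", "cy" (the principal point, pixels), "rvec" (rotation vector, rad) and "tvec" (3), from world to camera coordinates, as OpenCV has them. Camera axes: x right, y down, z forward; pixel columns grow to the right and rows downward; lengths in mm; the calibration is good to about 2 mm. A picture is of the moment at which its call begins. There is no depth.
- order.finish_job(): hands the job in; it is judged then, once.
The state is a dict: "clock": time; "qpos": joint angles; "qd": joint speeds; "tau": joint torques, N m; "eef_pos": TCP position; "tool_rot": TCP orientation; "force": force on the tool from outside, world axes, zero at the start; "torque": the same for the moment, N m; "width": finger opening in mm; "gripper_force": force on a finger pad.
Only numpy, scipy, OpenCV 4.12 (cv2) and the standard library are available. Lean on these libraries where they do the work, as an engineer would, in place of code of your own. Each camera call takes 0.05 s, during which the arm holds its last target. There are 200 camera calls.

### The job

Check the bore of the cream fuse holder clamped in the vice: take the double-ended plug gauge off its wooden rest, slide its long, slimmer go end into the bore until the handle's collar meets the ceramic, and draw it out again. Then offer the short, thicker no-go end squarely to the bore, at whichever mouth you like, and hold it there with a light push for about a second to confirm that it will not enter. Lay the gauge back in the notches of its rest, never force it, and leave everything else on the shelf where it is.

Things in the scene. Friction and masses are not known exactly. Their poses are not given: they have to be found in the camera images.
- vice: Grey iron vice fixed to the shelf. Origin on the shelf under the bore's centre; z up; the bore runs along its y axis, the jaws close along x. Base: x -93 to +57 mm, y -37 to +37 mm (low bolt ears to 53 mm). Jaws 66 mm long along y, 68 mm high; screw and tommy bar reach x = -138 mm.
- holder: Cream ceramic fuse holder rigidly clamped in the vice, a block 44 x 76 x 44 mm (x, y, z; axes as the vice). Origin at the centre of its round through bore, 66 mm above the shelf; the bore, 26 mm in diameter, runs level along y. Brass lugs on top reach 28 mm above the bore's axis.
- mouth_a (a point): Centre of the bore's mouth on the +y end face of the holder (38 mm from its centre); axes as holder, so the gauge enters here moving along -y. Mouth edge has a 1 mm chamfer.
- mouth_b (a point): Centre of the bore's mouth on the -y end face of the holder (38 mm from its centre); axes as holder, so the gauge enters here moving along +y. Mouth edge has a 1 mm chamfer.
- gauge_grip (a point): Centre of the handle of the double-ended plug gauge, where to grip it. x axis: along the gauge to its go end. Aluminium hexagon, 18 mm across flats; as it lies two flats stand upright, facing +y and -y. It runs 44 mm either way along x to steel collars 32 mm in diameter and 8 mm thick. It starts level in the rest, its axis 38 mm above the shelf.
- go_shoulder (a point): Centre of the collar's face at the root of the go plug, 52 mm from gauge_grip along +x; it lies at the mouth's centre when the go end is fully home.
- go_tip (a point): Centre of the go plug's end face, 86 mm from gauge_grip along +x.
- nogo_tip (a point): Centre of the no-go plug's end face, 68 mm from gauge_grip along -x.
- gauge: The whole plug gauge, about 0.28 kg; origin and axes as gauge_grip, balancing within 10 mm of there. Beyond the collars stand the bright steel go plug (24 mm in diameter, 34 mm long, nose chamfer 2.5 mm, end at x = +86 mm) and the no-go plug (29 mm in diameter, 16 mm long, end at x = -68 mm).
- rest_seat (a point): Where the handle's centre lies when the gauge is in the rest, 38 mm above the shelf; the gauge lies along the x axis, either way round. The rest is fixed: two notched wooden uprights at x = 32 to 40 and -32 to -40 mm, inside the collars (4 mm end play), 64 mm clear between them for the fingers; notches 36 mm wide at the top, 47 mm above the shelf.
- spare_holder: Bystander: a second cream fuse holder, loose, block 44 x 76 x 44 mm, origin under its centre.
- headpiece: Bystander: orange cap-lamp headpiece lying lens up, 78 mm in diameter, 55 mm high, origin under its centre.
- fuse_link: Bystander: white cartridge fuse standing on end, 22 mm in diameter, 58 mm high, origin under its centre.
- tally: Bystander: round nickel tally check lying flat, 38 mm in diameter, 3.5 mm thick, origin under its centre.
- clip_loose: Bystander: steel lamp clip, 60 x 18 x 16 mm, origin under its centre.
- screwdriver: Bystander: black-handled screwdriver lying flat, 200 mm long, origin under its middle.
Mind the look-alikes: they are no part of the job. Of the things that look like the gauge, the larger one is meant.

How it is judged (in metres and radians):
On the way, in this order (a step that is already met when the one before it is completed fails the run):
1. the go end is fully home in the bore: the collar's face within 4 mm of a mouth's centre, the gauge in line with the bore within 0.1 rad ((distance between go_shoulder and mouth_a below 0.004 m or distance between go_shoulder and mouth_b below 0.004 m) and angle between the x axis of gauge and the y axis of holder, either way round below 0.1 rad), for 0.2 s.
2. the no-go end is pushed lightly (over 1 N, for 0.3 s) against the bore and stays out: its end face within 4 mm of a mouth's centre, in line with the bore within 0.12 rad ((distance between nogo_tip and mouth_a below 0.004 m or distance between nogo_tip and mouth_b below 0.004 m) and angle between the x axis of gauge and the y axis of holder, either way round below 0.12 rad and contact force between gauge and holder above 1 N), for 0.3 s.
At the end, for the whole second after the job is handed in: The gauge lies still in the notches of its rest, either way round: its handle's centre within 8 mm of the seat point and its axis within 0.1 rad of the rest's (distance between gauge_grip and rest_seat below 0.008 m and angle between the x axis of gauge and the x axis of rest_seat, either way round below 0.1 rad and linear speed of gauge below 0.02 m/s); the robot touches nothing.
It fails at once if the gauge is forced: more than 40 N between gauge and fuse holder (contact force between gauge and holder above 40 N).
It fails at once if a bystander is shifted more than 25 mm (distance of any of spare_holder, headpiece, fuse_link, tally, clip_loose, screwdriver from where it was at the start of the episode above 0.025 m).
It also fails if it takes over 64 s, if anything falls off the work surface, if the arm or the gripper's body presses on something with over 40 N, if the wrist force passes 120 N, or if a joint passes its speed limit or range.

## Working session

There is one attempt and no reset: what is moved stays moved. The work goes in short steps, Python scripts to look and compute and a tool call to move; the robot and the scene stay as the last step left them, time stands still between calls to the robot, and variables do not carry over. Pictures are saved under pics/ and viewed, at most 10 in all, crops included, and the job is handed in when it is done.

Besides the shell and the picture viewer there is one more tool, called after "Request:" as a command line: name --argument value ..., lists and objects as JSON in quotes. move_arm: Moves the arm, as the interface text tells. Its arguments: {"type":"object","properties":{"targets":{"type":"string"}},"required":["targets"]}

```bash
mkdir -p pics; ls
cat > h.py <<'E'
import numpy as np, cv2
from cell import read_state, cams, order, ctrl
def grab(n,save=None):
    im=cams.get_image(n)
    if save: cv2.imwrite('pics/'+save,cv2.cvtColor(im['color'],cv2.COLOR_RGB2BGR))
    return im
def KRt(im):
    f=im['color'].shape[0]/2/np.tan(np.radians(im['fovy'])/2)
    K=np.array([[f,0,im['cx']],[0,f,im['cy']],[0,0,1]])
    return K,cv2.Rodrigues(np.array(im['rvec'],float))[0],np.array(im['tvec'],float).reshape(3)
def ray(im,u,v,z):
    K,R,t=KRt(im); c=-R.T@t; d=R.T@np.linalg.solve(K,[u,v,1]); return c+d*(z-c[2])/d[2]
def proj(im,P):
    K,R,t=KRt(im); q=(np.atleast_2d(P)@R.T+t)@K.T; return q[:,:2]/q[:,2:]
E
python3 - <<'E'
from h import *
for n in('top','side','wrist'):
    im=grab(n,n+'0.png'); K,R,t=KRt(im); print(n,im['fovy'],(-R.T@t).round(),R[2].round(2))
s=read_state(); print(s['eef_pos'],s['tool_rot'],s['clock'],s['force'])
a=[cv2.imread(f'pics/{n}0.png') for n in('top','side')]
E
```

```text
pics
top 45.39846531998218 [ 465.  -30. 1070.] [ 0.09  0.   -1.  ]
side 46.391449577415706 [ -15. -736.  639.] [ 0.53  0.66 -0.53]
wrist 68.66007912956206 [215. 620. 373.] [ 0.28 -0.14 -0.95]
[287.63781206 582.39667278 230.61922482] [-3.14017830e+00  2.58928977e-05  2.68282582e+00] 0.15 [-0.01345932  0.2766169  -0.06028563]
```

View pics/top0.png

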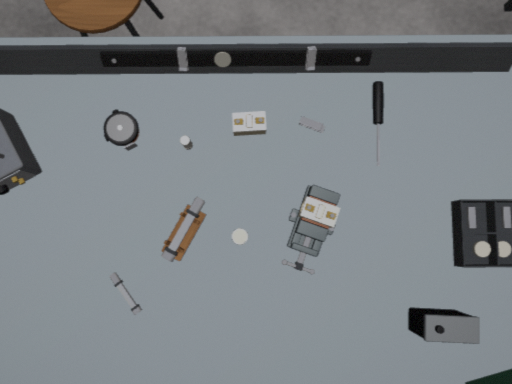

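View pics/side0.png

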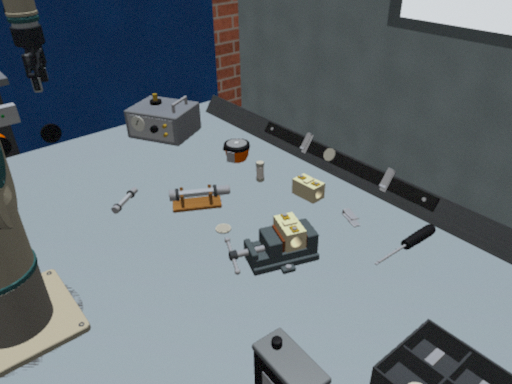

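The top view shows two gauge-like things: the one on the wooden rest at (184,230), which is larger, and a small one lying loose at (126,293). The one on the rest fits the description. The vice with the clamped cream holder is at (318,215), and the loose spare holder is at (249,122). I'll confirm in an enlarged crop.

Run:
```python
from h import *
a=cv2.imread('pics/top0.png')
g=cv2.resize(a[190:270,150:220],None,fx=5.5,fy=5.5,interpolation=cv2.INTER_CUBIC)
v=cv2.resize(a[180:260,282:352],None,fx=5.5,fy=5.5,interpolation=cv2.INTER_CUBIC)
cv2.imwrite('pics/crop1.png',np.hstack([g,v]))
im=grab('top')
for n,u,w,z in[('gauge',184,229,38),('goend',170,255,38),('ngend',198,203,38),('holder',320,212,88)]:print(n,ray(im,u,w,z).round())
```

```text
gauge [481. 115.  38.]
goend [424. 146.  38.]
ngend [540.  84.  38.]
holder [ 515. -183.   88.]
```

View pics/crop1.png

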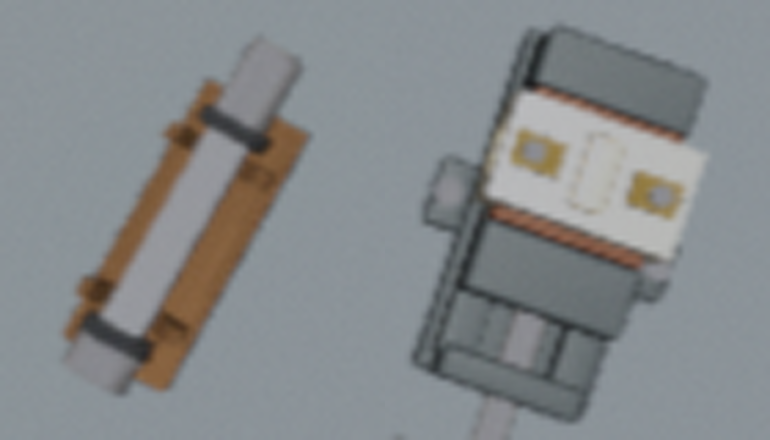

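Confirmed: the rest's gauge has its long go end at the upper right, about (201,199), and its short no-go end at the lower left, about (167,257). The clamped holder's top runs along a line tilted about 18°, with its screw at image bottom.

```bash
cat >> h.py <<'E'
def delta(target,yaw):
    """shift (cm) in tool axes and yaw turn about tool z (deg) to bring TCP to target with tool down, yaw deg"""
    s=read_state(); R=cv2.Rodrigues(np.zeros(3))[0]
    from scipy.spatial.transform import Rotation as Ro
    R=Ro.from_euler('xyz',s['tool_rot']); T=Ro.from_euler('xyz',[np.pi,0,np.radians(yaw)])
    print('t',round(s['clock'],2),'tcp',np.round(s['eef_pos'],1),'yaw',np.degrees(s['tool_rot']).round(2),'F',np.round(s['force'],1),'w',round(s['width'],1))
    print('shift cm',(R.inv().apply(np.array(target)-s['eef_pos'])/10).round(2),'turn',np.degrees((R.inv()*T).as_rotvec()).round(2))
E
python3 - <<'E'
from h import *
im=grab('top')
cg=lambda x,y:(x/5.5+150-.4,y/5.5+190-.4); cv=lambda x,y:((x-385)/5.5+282-.4,y/5.5+180-.4)
# collar tops approx: width centre at axis height
a=ray(im,*cg(236,127),40);b=ray(im,*cg(117,337),40)
c=(a+b)/2;d=a-b;print('grip',c.round(1),np.linalg.norm(d),np.degrees(np.arctan2(d[1],d[0])))
C=[ray(im,*cv(*p),88) for p in[(520,92),(707,153),(672,262),(485,197)]]
m=np.mean(C,0);y=(C[0]+C[3]-C[1]-C[2])/2;print('holder',m.round(1),np.linalg.norm(y),np.degrees(np.arctan2(y[1],y[0])))
delta([c[0],c[1],190],np.degrees(np.arctan2(-d[1],-d[0])))
E
```

```text
grip [475.2 119.9  40. ] 97.45245997309245 -29.3999588219274
holder [ 516.  -182.7   88. ] 76.41778351558226 70.94035093668654
t 0.25 tcp [287.7 582.6 230.9] yaw [-179.95   -0.    153.71] F [ 0.   0.5 -0.1] w 85.4
shift cm [-37.3  -33.17   4.12] turn [-0.05  0.    3.11]
```

Request:
move_arm --targets "1 -3.1 -2.76 0.2 0 0 0.26;1 -3.1 -2.76 0.2 0 0 0.26;1 -3.1 -2.76 0.2 0 0 0.26;1 -3.1 -2.76 0.2 0 0 0.26;1 -3.1 -2.76 0.2 0 0 0.26"

```text
clock: 0.67
eef_pos: [364.3, 387.8, 221.2]
tool_rot: [3.141, 0.0, 2.66]
force: [-0.1, -0.0, 1.0]
width: 85.2
gripper_force: 0.0
```

Request:
move_arm --targets "1 -3.1 -2.76 0.2 0 0 0.26;1 -3.1 -2.76 0.2 0 0 0.26;1 -3.1 -2.76 0.2 0 0 0.26;1 -3.1 -2.76 0.2 0 0 0.26;1 -3.1 -2.76 0.2 0 0 0.26"

```text
clock: 1.08
eef_pos: [436.0, 193.2, 211.4]
tool_rot: [3.141, 0.0, 2.638]
force: [0.6, -0.2, 0.5]
width: 85.5
gripper_force: 0.0
```

Request:
move_arm --targets "1 -3.1 -2.76 0.2 0 0 0.26;1 -3.1 -2.76 0.2 0 0 0.26;1 0 0 0 0 0 0;1 0 0 0 0 0 0;1 0 0 0 0 0 0"

```text
clock: 1.5
eef_pos: [463.0, 117.0, 207.3]
tool_rot: [3.141, -0.001, 2.628]
force: [0.4, 0.3, 0.2]
width: 85.5
gripper_force: 0.0
```

Run:
```python
from h import *
delta([475.2,119.9,190],150.6)
im=grab('wrist','w1.png'); print(proj(im,[475.2,119.9,38]),proj(im,[516,-182,88]))
a=cv2.imread('pics/w1.png');cv2.imwrite('pics/w1.png',cv2.resize(a,None,fx=1.5,fy=1.5,interpolation=cv2.INTER_CUBIC))
```

```text
t 1.5 tcp [463.  117.  207.3] yaw [ 1.7997e+02 -3.0000e-02  1.5057e+02] F [0.4 0.3 0.2] w 85.5
shift cm [-0.92  0.85  1.73] turn [ 0.03 -0.03 -0.03]
[[261.55276196 178.08504952]] [[ 57.52391649 338.06696165]]
```

View pics/w1.png

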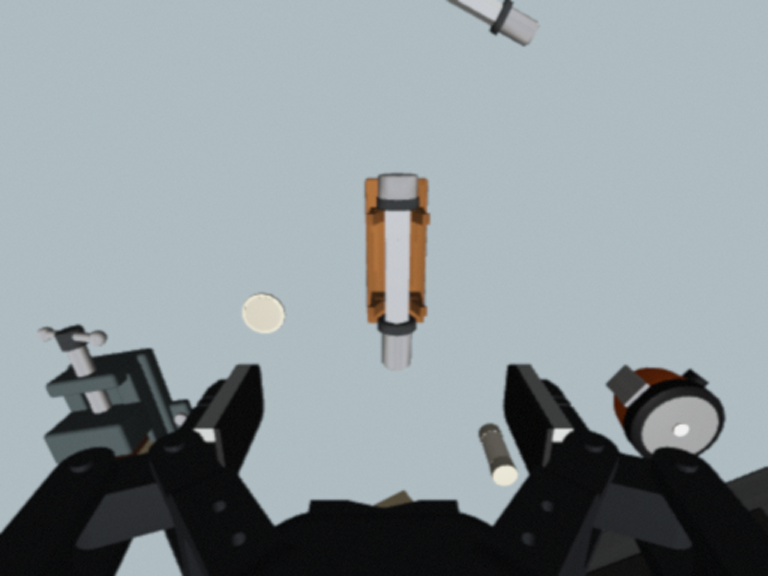

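The wrist view shows the gauge upright in the picture, its axis at column ~397/1.5 = 265, with the no-go collar at row ~135 and the go collar at ~217. The alignment in yaw is good.

Run:
```python
from h import *
im=grab('wrist')
a=ray(im,397.3/1.5,325/1.5,46);b=ray(im,397.8/1.5,203/1.5,46);d=a-b;c=(a+b)/2
print(a,b,np.linalg.norm(d),np.degrees(np.arctan2(d[1],d[0])),c)
print(ray(im,265,177,44))
delta([c[0],c[1],19],150.6)
```

```text
[516.15502983 102.41442493  46.        ] [432.98679151 148.3168337   46.        ] 94.99466824682563 -28.895287103105645 [474.57091067 125.36562932  46.        ]
[474.1411312 125.6445292  44.       ]
t 1.6 tcp [462.6 118.4 207.3] yaw [ 1.7996e+02 -4.0000e-02  1.5076e+02] F [ 0.2  0.2 -1. ] w 85.7
shift cm [-0.71  1.18 18.83] turn [ 0.04 -0.04  0.16]
```

Request:
move_arm --targets "1 -0.7 1.0 2.8 0 0 0;1 0 0 4 0 0 0;1 0 0 4 0 0 0;1 0 0 0 0 0 0;1 0 0 0 0 0 0"

```text
clock: 2.02
eef_pos: [471.9, 122.9, 97.9]
tool_rot: [-3.138, -0.004, 2.631]
force: [0.3, 0.1, 0.5]
width: 85.4
gripper_force: 0.0
```

Run:
```python
from h import *
delta([474.6,124,19],150.7)
im=grab('wrist','w2.png'); print(proj(im,[[474.6,124,38],[474.6,124,47]]))
```

```text
t 2.02 tcp [471.9 122.9  97.9] yaw [-179.78   -0.25  150.74] F [0.3 0.1 0.5] w 85.4
shift cm [-0.21  0.26  7.89] turn [-0.22 -0.25  0.04]
[[257.00878199 208.74532887]
 [257.03399422 213.33810438]]
```

View pics/w2.png

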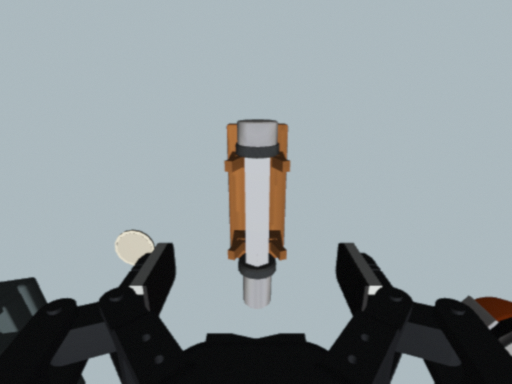

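The gauge axis is at column 257.5, with the collars at rows 150 and 266. Fingers' midline is at ~256, so it agrees with the estimate. Descend and grip.

Request:
move_arm --targets "1 -0.2 0.15 3.9 -0.2 -0.2 0;1 0 0 4 0 0 0;1 0 0 0 0 0 0;-1 0 0 0 0 0 0;-1 0 0 0 0 0 0"

```text
clock: 2.48
eef_pos: [478.8, 123.1, 23.5]
tool_rot: [3.134, 0.007, 2.629]
force: [0.8, 0.3, 0.8]
width: 63.4
gripper_force: 0.0
```

Request:
move_arm --targets "-1 0 0 0 0 0 0;-1 0 0 0 0 0 0;-1 0 0 0 0 0 0;-1 0 0 0 0 0 0;-1 0 0 0 0 0 0"

```text
clock: 2.9
eef_pos: [477.1, 121.2, 22.5]
tool_rot: [3.138, 0.005, 2.628]
force: [-2.2, -3.0, 15.4]
width: 16.8
gripper_force: 58.4
```

Request:
move_arm --targets "-1 0 0 -1.0 0 0 0;-1 0 0 -3 0 0 0;-1 0 0 -4 0 0 0;-1 0 0 -4 0 0 7;-1 0 0 0 0 0 7"

```text
clock: 3.32
eef_pos: [480.2, 123.4, 147.3]
tool_rot: [3.126, 0.007, 2.378]
force: [1.4, -0.1, -2.9]
width: 16.8
gripper_force: 59.6
```

Request:
move_arm --targets "-1 0 0 0 0 0 7;-1 0 0 0 0 0 7;-1 0 0 0 0 0 7;-1 0 0 0 0 0 7;-1 0 0 0 0 0 7"

```text
clock: 3.73
eef_pos: [475.8, 122.5, 141.1]
tool_rot: [3.136, -0.001, 1.767]
force: [0.6, -1.0, -2.5]
width: 16.7
gripper_force: 59.5
```

Request:
move_arm --targets "-1 0 0 0 0 0 7;-1 0 0 0 0 0 7;-1 0 0 0 0 0 7;-1 0 0 0 0 0 7;-1 0 0 0 0 0 2"

```text
clock: 4.15
eef_pos: [475.7, 122.7, 140.8]
tool_rot: [3.138, -0.003, 1.246]
force: [0.2, 0.5, -2.8]
width: 16.8
gripper_force: 59.5
```

Run:
```python
from h import *
# mouth_a + 130 mm standoff along holder +y for grip
y=np.array([np.cos(np.radians(71.5)),np.sin(np.radians(71.5))]);m=np.array([515.5,-182.7])+y*(38+86+50)
print(m); delta([*m,140],71.5)
```

```text
[570.71101021 -17.69168399]
t 4.15 tcp [475.7 122.7 140.8] yaw [179.79  -0.2   71.38] F [ 0.2  0.5 -2.8] w 16.8
shift cm [-10.27  13.48   0.09] turn [ 0.21 -0.2  -0.12]
```

Request:
move_arm --targets "-1 -2.06 2.7 0 0 0 0;-1 -2.06 2.7 0 0 0 0;-1 -2.06 2.7 0.0 0 0 0;-1 -2.06 2.7 0 0 0 0;-1 -2.06 2.7 0 0 0 0"

```text
clock: 4.57
eef_pos: [572.2, -19.1, 141.0]
tool_rot: [3.138, -0.004, 1.252]
force: [0.6, -0.1, -1.8]
width: 17.0
gripper_force: 59.5
```

Request:
move_arm --targets "-1 0 0 2.5 0 0 0;-1 0 0 2.5 0 0 0;-1 0 0 3.0 0 0 0;-1 0 0 0 0 0 0;-1 0 0 0 0 0 0"

```text
clock: 4.98
eef_pos: [570.7, -17.9, 59.9]
tool_rot: [3.141, -0.002, 1.251]
force: [-0.2, -0.1, -2.4]
width: 16.5
gripper_force: 59.5
```

Run:
```python
from h import *
y=np.array([np.cos(np.radians(71.5)),np.sin(np.radians(71.5))]);m=np.array([515.5,-182.7])+y*(38+86+50)
delta([*m,50],71.5)
t=grab('top','t3.png');s=grab('side','s3.png')
a=cv2.imread('pics/t3.png')[155:265,245:355];b=cv2.imread('pics/s3.png')[150:290,220:360]
cv2.imwrite('pics/c3.png',np.hstack([cv2.resize(a,(400,400),interpolation=cv2.INTER_CUBIC),cv2.resize(b,(400,400),interpolation=cv2.INTER_CUBIC)]))
```

```text
t 4.98 tcp [570.7 -17.9  59.9] yaw [ 1.7997e+02 -1.4000e-01  7.1650e+01] F [-0.2 -0.1 -2.4] w 16.5
shift cm [ 0.02 -0.01  0.99] turn [ 0.03 -0.14  0.15]
```

View pics/c3.png

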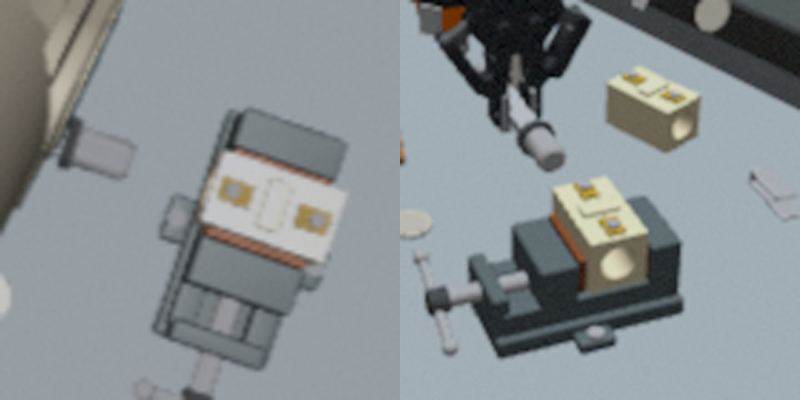

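The top crop shows the go plug at about (102,152), pointing nearly along the holder, with the holder's top at (275,208). In the side crop the go tip is at (550,155) and mouth_b's ellipse at (618,264). I'll fit these numerically.

```bash
cat > m.py <<'E'
from h import *
def seg(a,lo):  # bright cream blob in the top picture near the vice
    m=(a.min(2)>lo).astype(np.uint8); return m
E
python3 - <<'E'
from m import *
t=grab('top');s=grab('side')
a=t['color'].astype(int);print('cream',a[222,325],a[212,318],'bg',a[240,270],'plug',a[198,275])
sub=a[185:245,290:350]; m=(sub.min(2)>150).astype(np.uint8)
n,l,st,ce=cv2.connectedComponentsWithStats(m);i=1+st[1:,4].argmax();m=(l==i).astype(np.uint8)
c=max(cv2.findContours(m,cv2.RETR_EXTERNAL,cv2.CHAIN_APPROX_NONE)[0],key=cv2.contourArea)
W=np.array([ray(t,x+290,y+185,88)[:2] for x,y in c[:,0]],np.float32)
r=cv2.minAreaRect(W);print('holder top rect',r)
b0=cv2.imread('pics/top0.png')[...,::-1].astype(int)
d=np.abs(a-b0).sum(2)[180:215,262:285];print((d).astype(int))
K=lambda im:KRt(im)[0]@np.c_[KRt(im)[1],KRt(im)[2]]
tt=(245+129/3.636-.4,155+163/3.636-.4);ts=(220+150*.35-.4,150+155*.35-.4)
X=cv2.triangulatePoints(K(t),K(s),np.array(tt,float),np.array(ts,float)).ravel();print('tip',X[:3]/X[3])
y=np.array([np.cos(np.radians(71.5)),np.sin(np.radians(71.5))])
e=read_state()['eef_pos'];P=[*(e[:2]-86*y),75];print('tip exp',P,proj(t,P),tt,proj(s,P),ts)
h=np.array([515.5,-182.7]);print('mouth_b exp',proj(s,[*(h-38*y),66]),'obs',(220+218*.35-.4,150+264*.35-.4))
E
```

```text
cream [195 196 194] [194 195 194] bg [149 157 163] plug [148 149 154]
holder top rect ((517.2181396484375, -183.94239807128906), (80.46070098876953, 45.52009582519531), 71.16299438476562)
[[104  57  48  79  52 120  23  26  33  35  30  32  32  28  28  33  37  33
   28  29  29  28  33]
 [ 91  34  83  57  80  83  20  31  28  28  30  36  36  33  27  36  31  28
   32  34  30  34  29]
 [ 64  42  90  45  96  25  24  30  35  29  31  32  28  29  29  30  33  34
   30  32  32  33  29]
 [ 37  87  66  80  71  17  29  29  33  33  33  34  30  31  35  31  34  33
   31  29  32  35  31]
 [ 45  96  66 117  33  27  30  34  32  27  32  34  33  27  32  27  33  31
   34  32  32  35  32]
 [ 83  76 111  96   1  20  26  29  27  30  29  26  27  31  31  28  29  32
   28  32  30  25  25]
 [ 92  64 187 191 101  49  12  32  31  31  34  29  28  32  31  28  36  28
   36  38  33  24  34]
 [ 97 146 268 247 222 174  73  22  30  35  28  24  28  34  32  33  36  35
   30  27  28  30  32]
 [ 94 217 271 256 240 173  49  14  21  30  32  28  29  30  32  32  33  31
   29  33  26  32  32]
 [134 228 254 246 230 123  28  28  36  
[... 2106 characters left out ...]
33  28  26  32  31  29  30  28  32  30  37  32  30  31  32  30
   26  29  32  30  31]
 [ 31  27  35  32  36  28  31  31  30  31  30  28  28  36  33  29  33  34
   29  30  27  26  28]
 [ 33  32  30  37  28  33  31  27  33  29  32  30  30  32  33  34  38  30
   32  34  30  33  36]
 [ 33  30  32  35  31  35  34  32  30  31  27  35  32  35  33  29  29  32
   33  34  34  25  33]]
tip [542.66730318 -97.79918345  83.57708939]
tip exp [np.float64(546.2356008912316), np.float64(-99.67732124945456), 75] [[280.56485024 198.2220588 ]] (280.0785478547855, 199.4294829482948) [[273.96727163 206.77535309]] (272.1, 203.85)
mouth_b exp [[296.4294209  242.27273531]] obs (295.90000000000003, 241.99999999999997)
```

Run:
```python
from m import *
E=[];
for i in range(8):
    s=grab('side');r=read_state();E.append(np.r_[r['eef_pos'],np.degrees(r['tool_rot'])])
E=np.array(E);E[:,3]%=360;print(E.mean(0).round(2),E.std(0).round(2))
t=grab('top');e=E.mean(0)[:3];ya=np.radians(E.mean(0)[5]);y=np.array([np.cos(ya),np.sin(ya),0]);x=np.array([y[1],-y[0],0]);z=np.array([0,0,1.])
th=np.linspace(0,2*np.pi,60)
def circ(c,r):return [c+r*(np.cos(q)*x+np.sin(q)*z) for q in th]
def draw(im,u0,v0,w,h,k,curves):
    a=cv2.resize(cv2.cvtColor(im['color'],cv2.COLOR_RGB2BGR)[v0:v0+h,u0:u0+w],None,fx=k,fy=k,interpolation=cv2.INTER_CUBIC)
    for c,col in curves:
        p=(proj(im,c)+.5-[u0,v0])*k
        cv2.polylines(a,[p.round().astype(np.int32)],False,col,1)
    return a
g=e+[0,0,18]
hy=np.array([np.cos(np.radians(71.3)),np.sin(np.radians(71.3)),0]);hx=np.array([hy[1],-hy[0],0]);H=np.array([516,-183,66.])
box=[H+sx*22*hx+sy*38*hy+[0,0,22] for sx,sy in((1,1),(1,-1),(-1,-1),(-1,1),(1,1))]
mb=[H-38*hy+13*(np.cos(q)*hx+np.sin(q)*z) for q in th]
cur=[(circ(g-52*y,16),(0,0,255)),(circ(g-86*y,9.5),(0,255,0)),(circ(g-83.5*y,12),(0,255,0)),(box,(255,0,0)),(mb,(255,0,0))]
A=draw(s,240,175,80,90,5,cur);B=draw(t,258,175,80,90,5,cur)
cv2.imwrite('pics/ov.png',np.hstack([A,B]))
```

```text
[ 5.7273e+02 -1.7960e+01  6.1540e+01  1.7968e+02 -1.9000e-01  7.1620e+01] [0.39 0.05 0.55 0.05 0.02 0.01]
```

View pics/ov.png

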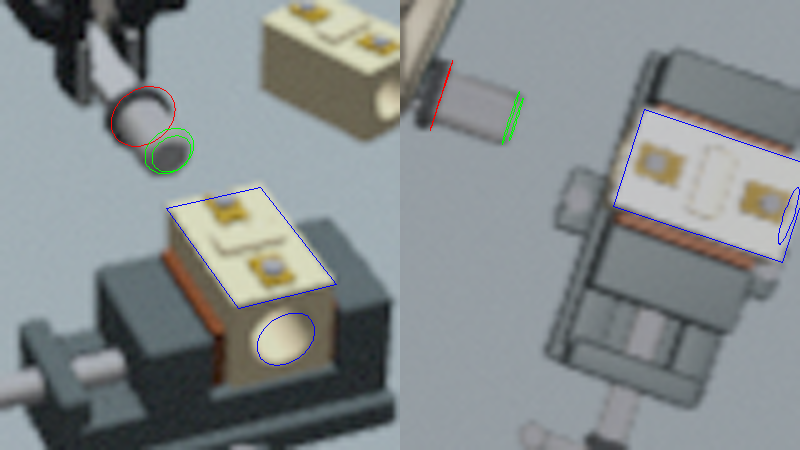

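Request:
move_arm --targets "-1 0 0 1.2 0 0 0.3;-1 -2 0 0 0 0 0;-1 -2 0 0 0 0 0;-1 0 0 0 0 0 0;-1 0 0 0 0 0 0"

```text
clock: 6.05
eef_pos: [558.6, -57.6, 47.7]
tool_rot: [3.138, -0.002, 1.241]
force: [0.9, -0.0, -2.5]
width: 16.7
gripper_force: 59.6
```

Request:
move_arm --targets "-1 -0.4 0 0 0 0 0;-1 -0.4 0 0 0 0 0;-1 -0.4 0 0 0 0 0;-1 -0.4 0 0 0 0 0;-1 0 0 0 0 0 0"

```text
clock: 6.47
eef_pos: [555.9, -67.8, 48.9]
tool_rot: [3.137, -0.008, 1.247]
force: [2.4, 6.5, 0.1]
width: 17.1
gripper_force: 60.1
```

```bash
cat >> m.py <<'E'
hy=np.array([np.cos(np.radians(71.3)),np.sin(np.radians(71.3)),0]);hx=np.array([hy[1],-hy[0],0]);H=np.array([516,-183,66.])
def rel(n=6):
    E=[]
    for i in range(n):
        cams.get_image('top');r=read_state();E.append(np.r_[r['eef_pos']-H,r['force'],np.degrees(r['tool_rot'])])
    E=np.array(E);E[:,6]%=360;m=E.mean(0);print('t',r['clock'],'hx,hy,z',(m[:3]@hx).round(2),(m[:3]@hy).round(2),(m[2]+66).round(2),'F hx hy z',(m[3:6]@hx).round(1),(m[3:6]@hy).round(1),m[5].round(1),'rot',m[6:].round(2),'w',r['width'])
E
python3 -c "
from m import *
rel()"
```

```text
t 6.7667 hx,hy,z 0.86 121.89 48.94 F hx hy z 0.2 6.8 0.5 rot [179.71  -0.41  71.45] w 16.787638858785716
```

Request:
move_arm --targets "-1 0 0 -0.1 0 0 0;-1 0 0 -0.1 0 0 0;-1 0 0 0 0 0 0"

```text
clock: 7.02
eef_pos: [554.3, -71.3, 50.6]
tool_rot: [3.137, -0.003, 1.245]
force: [-0.2, 0.1, -2.7]
width: 16.5
gripper_force: 59.7
```

```bash
python3 -c "
from m import *
rel()"
```

```text
t 7.3167 hx,hy,z 0.49 117.74 50.43 F hx hy z 0.6 -0.0 -2.2 rot [ 1.7975e+02 -1.3000e-01  7.1280e+01] w 16.69180753699658
```

Request:
move_arm --targets "-1 -0.3 0 0 0 0 0;-1 -0.3 0 0 0 0 0;-1 -0.3 0 0 0 0 0;-1 -0.3 0 0 0 0 0;-1 0 0 0 0 0 0"

```text
clock: 7.73
eef_pos: [550.1, -83.8, 50.4]
tool_rot: [3.137, -0.002, 1.243]
force: [0.0, -0.6, -1.5]
width: 16.8
gripper_force: 59.7
```

```bash
python3 -c "
from m import *
rel()"
```

```text
t 8.0333 hx,hy,z 0.44 105.81 50.39 F hx hy z 0.7 -0.7 -1.9 rot [ 1.7976e+02 -1.4000e-01  7.1270e+01] w 16.46633723380128
```

Request:
move_arm --targets "-1 -0.3 0 0 0 0 0;-1 -0.3 0 0 0 0 0;-1 -0.3 0 0 0 0 0;-1 -0.2 0 0 0 0 0;-1 0 0 0 0 0 0"

```text
clock: 8.45
eef_pos: [546.6, -93.8, 50.4]
tool_rot: [3.137, -0.002, 1.243]
force: [1.1, -0.7, -1.4]
width: 16.8
gripper_force: 59.7
```

Request:
move_arm --targets "-1 -0.15 0 0 0 0 0;-1 -0.15 0 0 0 0 0;-1 0 0 0 0 0 0"

```text
clock: 8.7
eef_pos: [545.9, -96.1, 50.4]
tool_rot: [3.137, -0.003, 1.244]
force: [0.7, -0.0, -2.4]
width: 16.7
gripper_force: 59.7
```

```bash
python3 -c "
from m import *
rel()"
```

```text
t 9.0 hx,hy,z 0.39 91.92 50.32 F hx hy z 1.1 -0.7 -1.9 rot [ 1.7976e+02 -1.4000e-01  7.1280e+01] w 17.39909667979185
```

Request:
move_arm --targets "-1 -0.15 0 0 0 0 0;-1 -0.1 0 0 0 0 0;-1 0 0 0 0 0 0"

```text
clock: 9.25
eef_pos: [545.5, -97.2, 50.4]
tool_rot: [3.137, -0.004, 1.245]
force: [2.3, 2.0, -1.8]
width: 16.7
gripper_force: 59.7
```

```bash
python3 -c "
from m import *
rel()"
```

```text
t 9.55 hx,hy,z 0.39 90.69 50.35 F hx hy z 1.5 4.1 -2.0 rot [179.77  -0.22  71.33] w 17.020538168990292
```

Request:
move_arm --targets "-1 0.3 0 0 0 0 0;-1 1.0 0 0 0 0 0;-1 1.5 0 0 0 0 0;-1 1.5 0 0 0 0 0;-1 1.2 0 0 0 0 0"

```text
clock: 9.97
eef_pos: [562.1, -44.7, 50.1]
tool_rot: [3.139, -0.002, 1.244]
force: [-0.4, 1.0, -2.4]
width: 16.7
gripper_force: 59.6
```

Request:
move_arm --targets "-1 0.5 0 0 0 0 0;-1 0 0 -3 0 0 0;-1 0 0 -4 0 0 0;-1 0 0 0 0 0 0;-1 0 0 0 0 0 0"

```text
clock: 10.38
eef_pos: [565.1, -42.0, 122.3]
tool_rot: [3.134, -0.003, 1.244]
force: [-0.5, -0.0, -2.9]
width: 16.9
gripper_force: 59.7
```

Request:
move_arm --targets "-1 -4 0 0 0 0 0;-1 -4 0 0 0 0 0;-1 -4 0 0 0 0 0;-1 -4 0 0 0 0 0;-1 -4 0 0 0 0 0"

```text
clock: 10.8
eef_pos: [497.6, -231.9, 118.5]
tool_rot: [3.141, -0.003, 1.244]
force: [1.1, -0.3, -2.5]
width: 16.5
gripper_force: 59.6
```

Request:
move_arm --targets "-1 -4 0 0 0 0 0;-1 -4 0 0 0 0 0;-1 -2 0 0 0 0 0;-1 0 0 0 0 0 0;-1 0 0 0 0 0 0"

```text
clock: 11.22
eef_pos: [465.5, -326.6, 118.2]
tool_rot: [3.141, -0.003, 1.24]
force: [0.0, 0.6, -2.2]
width: 17.0
gripper_force: 59.6
```

```bash
python3 -c "
from m import *
rel()"
```

```text
t 11.5167 hx,hy,z -0.56 -148.81 118.77 F hx hy z -0.5 0.4 -2.7 rot [179.88  -0.25  71.38] w 16.397860421497395
```

Request:
move_arm --targets "-1 0 0.1 3.4 0 0 0;-1 0 0 3.4 0 0 0;-1 1.9 0 0 0 0 0;-1 1.9 0 0 0 0 0;-1 0 0 0 0 0 0"

```text
clock: 11.93
eef_pos: [482.4, -284.4, 50.5]
tool_rot: [3.141, -0.007, 1.25]
force: [0.8, 0.4, -2.5]
width: 16.7
gripper_force: 59.7
```

```bash
python3 -c "
from m import *
rel()"
```

```text
t 12.2333 hx,hy,z 1.71 -112.27 52.05 F hx hy z -0.3 -0.5 -2.7 rot [ 1.7972e+02 -1.3000e-01  7.1350e+01] w 16.977113408979147
```

Request:
move_arm --targets "-1 0.2 -0.1 0.12 0 0 0;-1 0.2 0 0 0 0 0;-1 0.15 0 0 0 0 0;-1 0.1 0 0 0 0 0;-1 0 0 0 0 0 0"

```text
clock: 12.65
eef_pos: [482.3, -283.4, 50.6]
tool_rot: [3.138, -0.003, 1.244]
force: [0.2, -0.3, -2.5]
width: 16.8
gripper_force: 59.7
```

```bash
python3 -c "
from m import *
rel(4)"
```

```text
t 12.85 hx,hy,z 0.27 -105.89 50.59 F hx hy z -0.4 -0.7 -1.9 rot [ 1.7977e+02 -1.5000e-01  7.1290e+01] w 16.776106654211784
```

Request:
move_arm --targets "-1 0.1 0 0 0 0 0;-1 0.1 0 0 0 0 0;-1 0 0 0 0 0 0"

```text
clock: 13.1
eef_pos: [482.3, -283.2, 50.7]
tool_rot: [3.137, -0.0, 1.243]
force: [-1.2, -3.2, -2.3]
width: 16.8
gripper_force: 59.7
```

```bash
python3 -c "
from m import *
rel(3)"
```

```text
t 13.25 hx,hy,z 0.21 -105.75 50.74 F hx hy z -1.6 -5.4 -3.0 rot [ 1.7974e+02 -2.0000e-02  7.1210e+01] w 17.001294639953638
```

Request:
move_arm --targets "-1 0.05 0 0 0 0 0;-1 0 0 0 0 0 0;-1 0 0 0 0 0 0;-1 0 0 0 0 0 0;-1 0 0 0 0 0 0"

```text
clock: 13.67
eef_pos: [482.3, -283.2, 50.8]
tool_rot: [3.137, 0.0, 1.243]
force: [-3.4, -4.9, -2.5]
width: 16.8
gripper_force: 59.7
```

Request:
move_arm --targets "-1 0 0 0 0 0 0;-1 0 0 0 0 0 0;-1 0 0 0 0 0 0;-1 0 0 0 0 0 0;-1 0 0 0 0 0 0"

```text
clock: 14.08
eef_pos: [482.3, -283.2, 50.7]
tool_rot: [3.137, 0.0, 1.242]
force: [-3.4, -5.9, -1.8]
width: 16.5
gripper_force: 59.7
```

Run:
```python
from m import *
rel(3)
im=grab('side');a=cv2.cvtColor(im['color'],cv2.COLOR_RGB2BGR)[190:300,240:350]
b=cv2.cvtColor(grab('top')['color'],cv2.COLOR_RGB2BGR)[170:280,290:400]
cv2.imwrite('pics/ng.png',np.hstack([cv2.resize(q,(400,400),interpolation=cv2.INTER_CUBIC) for q in(a,b)]))
```

```text
t 14.2333 hx,hy,z 0.2 -105.73 50.76 F hx hy z -1.4 -5.9 -2.0 rot [1.7973e+02 1.0000e-02 7.1190e+01] w 16.95098989142646
```

View pics/ng.png

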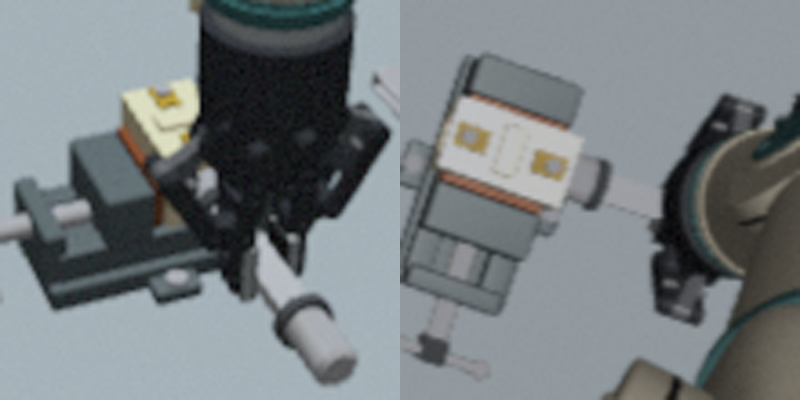

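The picture shows the no-go end pressed squarely on mouth_b, staying out. Now back off and return.

Request:
move_arm --targets "-1 -1 0 0 0 0 0;-1 -2 0 0 0 0 0;-1 -1.5 0 0 0 0 0;-1 0 0 -4 0 0 0;-1 0 0 -4 0 0 0"

```text
clock: 14.75
eef_pos: [465.7, -323.4, 128.5]
tool_rot: [-3.138, -0.004, 1.242]
force: [0.8, -0.8, -2.4]
width: 16.4
gripper_force: 59.8
```

Request:
move_arm --targets "-1 0 0 -1 0 0 -7;-1 0 0 0 0 0 -7;-1 0 0 0 0 0 -7;-1 0 0 0 0 0 -7;-1 0 0 0 0 0 -7"

```text
clock: 15.17
eef_pos: [468.5, -323.2, 140.7]
tool_rot: [3.136, -0.001, 1.862]
force: [-0.3, 0.4, -2.5]
width: 16.6
gripper_force: 59.8
```

Request:
move_arm --targets "-1 0 0 0 0 0 -7;-1 0 0 0 0 0 -7;-1 0 0 0 0 0 -7;-1 0 0 0 0 0 -7;-1 0 0 0 0 0 -7"

```text
clock: 15.58
eef_pos: [468.3, -323.3, 140.5]
tool_rot: [3.137, 0.002, 2.472]
force: [1.2, -0.2, -3.6]
width: 17.0
gripper_force: 59.8
```

Request:
move_arm --targets "-1 0 0 0 0 0 -7;-1 0 0 0 0 0 -2.3;-1 0 0 0 0 0 0;-1 0 0 0 0 0 0"

```text
clock: 15.92
eef_pos: [468.1, -323.6, 140.4]
tool_rot: [3.138, 0.003, 2.627]
force: [-0.2, -0.2, -2.1]
width: 16.6
gripper_force: 59.8
```

```bash
python3 -c "
from m import *
delta([475.8,122.6,135],150.6)"
```

```text
t 15.92 tcp [ 468.1 -323.6  140.4] yaw [1.7977e+02 1.7000e-01 1.5049e+02] F [-0.2 -0.2 -2.1] w 16.6
shift cm [21.32 39.21  0.64] turn [ 0.23  0.17 -0.11]
```

Request:
move_arm --targets "-1 1.94 3.565 0 0 0 0;-1 1.94 3.565 0 0 0 0;-1 1.94 3.565 0 0 0 0;-1 1.94 3.565 0 0 0 0;-1 1.94 3.565 0 0 0 0"

```text
clock: 16.33
eef_pos: [471.1, -119.0, 140.9]
tool_rot: [3.138, 0.004, 2.626]
force: [1.5, 0.9, -2.7]
width: 16.7
gripper_force: 59.9
```

Request:
move_arm --targets "-1 1.94 3.565 0 0 0 0;-1 1.94 3.565 0 0 0 0;-1 1.94 3.565 0 0 0 0;-1 1.94 3.565 0 0 0 0;-1 1.94 3.565 0 0 0 0"

```text
clock: 16.75
eef_pos: [474.2, 84.3, 141.3]
tool_rot: [3.138, 0.004, 2.627]
force: [1.8, -0.3, -2.8]
width: 16.9
gripper_force: 59.9
```

Request:
move_arm --targets "-1 1.94 3.565 0 0 0 0;-1 0 0 2 0 0 0;-1 0 0 3 0 0 0;-1 0 0 0 0 0 0;-1 0 0 0 0 0 0"

```text
clock: 17.17
eef_pos: [473.9, 122.3, 90.3]
tool_rot: [3.141, 0.001, 2.627]
force: [0.3, -0.4, -1.5]
width: 16.6
gripper_force: 59.9
```

```bash
python3 -c "
from m import *
for i in range(4):
    cams.get_image('top'); delta([475.8,122.6,22.5],150.6)"
```

```text
t 17.22 tcp [475.1 122.2  91.4] yaw [1.7985e+02 1.7000e-01 1.5050e+02] F [ 0.9 -0.3 -3.1] w 16.8
shift cm [-0.02  0.05  6.89] turn [ 0.15  0.17 -0.1 ]
t 17.27 tcp [475.9 122.2  92. ] yaw [179.77   0.26 150.49] F [ 0.1 -0.8 -2.4] w 16.8
shift cm [ 0.06 -0.    6.95] turn [ 0.23  0.26 -0.11]
t 17.32 tcp [476.3 122.3  92.4] yaw [179.72   0.29 150.48] F [-0.1 -0.1 -1.9] w 16.8
shift cm [ 0.09 -0.03  6.99] turn [ 0.28  0.29 -0.12]
t 17.37 tcp [476.4 122.3  92.5] yaw [179.7    0.31 150.49] F [-0.2  0.1 -2.5] w 16.5
shift cm [ 0.1  -0.04  7.  ] turn [ 0.3   0.31 -0.11]
```

Request:
move_arm --targets "-1 0.05 0 3 0.2 0.2 0;-1 0 0 2.5 0 0 0;-1 0 0 0.7 0 0 0;-1 0 0 0 0 0 0;-1 0 0 0 0 0 0"

```text
clock: 17.78
eef_pos: [475.4, 122.8, 29.9]
tool_rot: [3.141, 0.0, 2.628]
force: [0.4, -0.2, -2.5]
width: 16.6
gripper_force: 59.8
```

```bash
python3 -c "
from m import *
for i in range(4):
    cams.get_image('top'); 
delta([475.8,122.6,22.5],150.6)"
```

```text
t 17.98 tcp [475.9 123.3  30.4] yaw [1.7990e+02 1.0000e-01 1.5058e+02] F [ 0.2  0.4 -3.2] w 16.6
shift cm [-0.03 -0.06  0.79] turn [ 0.1   0.1  -0.02]
```

Request:
move_arm --targets "-1 0 0 0.25 0 0 0;-1 0 0 0.25 0 0 0;-1 0 0 0.2 0 0 0;-1 0 0 0 0 0 0;-1 0 0 0 0 0 0"

```text
clock: 18.4
eef_pos: [475.1, 123.2, 23.0]
tool_rot: [3.141, 0.001, 2.628]
force: [-1.7, -0.1, 10.0]
width: 16.8
gripper_force: 61.5
```

```bash
python3 -c "
from m import *
for i in range(4):
    cams.get_image('top'); 
delta([475.8,122.6,22.5],150.6)"
```

```text
t 18.6 tcp [475.2 123.2  23. ] yaw [1.7996e+02 3.0000e-02 1.5059e+02] F [-1.6 -0.6 10.3] w 16.6
shift cm [-0.08 -0.02  0.05] turn [ 0.04  0.03 -0.01]
```

Seated; release.

Request:
move_arm --targets "-0.5 0 0 0 0 0 0;0 0 0 0 0 0 0;0.5 0 0 0 0 0 0;1 0 0 0 0 0 0;1 0 0 0 0 0 0"

```text
clock: 19.02
eef_pos: [474.9, 123.1, 21.9]
tool_rot: [-3.141, -0.0, 2.628]
force: [0.1, 0.8, -0.0]
width: 69.0
gripper_force: 0.0
```

Request:
move_arm --targets "1 0 0 0 0 0 0;1 0 0 0 0 0 0;1 0 0 0 0 0 0;1 0 0 0 0 0 0;1 0 0 -1 0 0 0"

```text
clock: 19.43
eef_pos: [473.8, 122.8, 31.2]
tool_rot: [-3.14, -0.002, 2.628]
force: [-0.2, -0.6, -0.5]
width: 85.6
gripper_force: 0.0
```

Request:
move_arm --targets "1 0 0 -3 0 0 0;1 0 0 -4 0 0 0;1 0 0 -4 0 0 0;1 0 0 0 0 0 0;1 0 0 0 0 0 0"

```text
clock: 19.85
eef_pos: [476.6, 123.6, 145.1]
tool_rot: [3.137, 0.004, 2.628]
force: [-0.4, -0.3, -0.3]
width: 85.5
gripper_force: 0.0
```

Run:
```python
from m import *
im=grab('wrist','w9.png');s=read_state();print(s['eef_pos'],s['force'],s['width'])
```

```text
[475.25155598 123.24256341 143.42722336] [ 0.11041071 -0.02684454 -0.52229392] 85.34764787368226
```

View pics/w9.png

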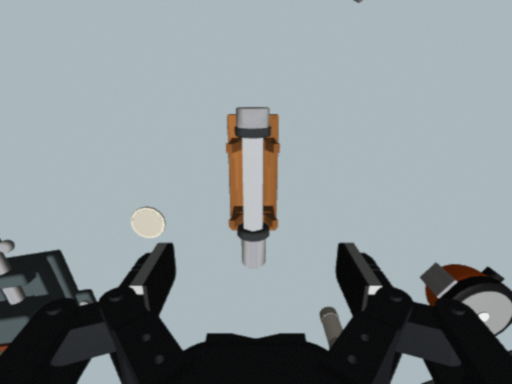

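The gauge lies straight in the notches, axis at column 253 and both collars outside the uprights, at rows 131 and 231. The gripper is clear.

```bash
python3 -c "
from cell import order
print(order.finish_job())"
```

```text
the job is handed in; nothing more can be done
None
```

The job is handed in: the go end went fully home in the bore at mouth_a with a light touch of about 5 N and came out cleanly. The no-go end was held against mouth_b at about 6 N for roughly a second and stayed out. The gauge is back in its rest and the gripper is clear; the hand-in gave no verdict.

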